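# Set the tube reader for a long tube and hold the tube down on its sprung seat

## Robot

A 6-joint arm with a two-finger parallel gripper is mounted at the origin on a cart in front of the work surface, level with it; the furniture and walls round the work are solid. World frame = base frame: x ahead of the robot, y to its left, z up, the work surface at z = 0. Lengths are in m, angles in rad, forces in N, time in s.
With the tool pointing down it reaches from about 0.275 to 0.75 m from the base axis. Payload 10.2 kg.
Tool frame: the origin (TCP) lies midway between the tips of the shut fingers; the grasp point (between the pads) lies 19 mm behind it; z points along the fingers, y is the line along which they close (so a half turn about z gives the same grasp; the last joint's range is limited). The gripper opens to 88 mm and grips with 3 to 60 N. Pads are 18 mm wide; open, the fingers measure 123 mm over their backs; the gripper's body (75 mm by 187 mm) begins 45 mm behind the grasp point.
Start: joints at [-1.391, 0.313, 1.498, -0, 1.331, -0.223], TCP at [0.206, -0.483, 0.239] pointing down, gripper open.
Joint ranges: [-2.94, 2.94], [-0.97, 2.17], [0.19, 2.56], [-1.23, 4.37], [0.02, 3.11], [-2.88, 2.88]. Speed limits (rad/s): [2.39, 2.39, 3.01, 3.14, 3.14, 3.14].

## Interface

Orientations are given as a 3x3 rotation matrix whose columns are the frame's x, y, z axes.
In Python, from workcell import arm gives the robot as it stands.
- The arm moves only by the tool apply_moves, never from a script. Its argument "rows" is text: rows parted by semicolons, each of 4 numbers parted by spaces: the shift along the tool's x, y, z in cm, then the turn about the tool's z in degrees. In form: dx dy dz yaw; .... A call has 1 to 20 rows; each row shifts and turns the commanded pose from where the row before left it, along the tool's axes as they then stand; what a row does not reach is not made up. A row lasts 1/8 s, in which the tool goes at most 62.5 mm and 10.7 degrees, less where a joint would pass 70% of its speed; a pose out of reach is approached as far as the arm can. A call with a gripper value outside its range is refused whole. "gripper" is the opening, from 0 (shut) to 1 (fully open), set as the call begins (left out, the last holds). The fingers move at their own pace and stop on an object; "force" is the grip in N (left out, the last holds). Time passes only in rows, so rows that do not move let the fingers close. It gives the time, the measured TCP pose, the force, the opening and the grip force at its end, in the units of the state.
- arm.state(): the state, without advancing time (a new reading comes with each control period).
- arm.camera(name): name is "scene" or "top" or "wrist"; returns (picture, depth): 420x560x3 uint8, red, green, blue; 420x560 float32, m along the optical axis (not along the pixel's ray), 0 where there is no reading.
- arm.get_calibration(name): a dict with "fx", "fy", "cx", "cy" (pixels), "position" and "attitude" of the camera in the world; the wrist camera has in their place "hand_eye" (4x4, takes a point from camera to tool coordinates, whose origin is the TCP and whose axes are the flange's). Camera axes: x right, y up, looking along -z (the intrinsics and any distortion apply to the point x, -y, -z); pixel columns grow to the right and rows downward; lengths in m; the calibration is good to about 2 mm. A picture is of the moment at which its call begins: read the wrist's pose just before it. get_calibration takes no time and is no camera call.
- arm.close_job(): hands the job in; it is judged then, once.
The state is a dict: "time": time; "joint_positions": joint angles; "qvel": joint speeds; "effort": joint torques, N m; "eef_pos": TCP position; "tool_rot": TCP orientation; "wrist_force": force on the tool from outside, world axes, zero at the start; "wrist_torque": the same for the moment, N m; "grip_width": finger opening in m; "grip_force": force on a finger pad.
Only numpy, scipy, OpenCV 4.12 (cv2) and the standard library are available. Lean on these libraries where they do the work, as an engineer would, in place of code of your own. Each camera call takes 0.05 s, during which the arm holds its last target. There are 200 camera calls.

## Task

The single-tube reader is still set for short tubes: draw its stop pin right out of the bore in the reader's side and lay it in the parking notches on the reader's front, letting go of it there. Then take the long tube from the stand, put it upright, cap up, into the reader's well and press it gently down against the sprung seat until the seat meets its hard stop. Finish while still holding the tube pressed down there, because the spring would lift it before the reading is taken; leave the two short tubes and the dropper bottle alone.

Things in the scene. Friction and masses are not known exactly. Their poses are not given: they have to be found in the camera images.
- reader: White bench-top tube reader, fixed. Origin on the worktop under the well's axis; z up, front (parking bracket) to -x, left side (pin bore) to +y. Body x -45 to 45, y -100 to 45, top z 66 mm. On it a round grey turret, 52 mm wide at the foot, 38 at the top, z 66 to 88, holds the well; a sloping display console, y -95 to -37, reaches z 88 at the back.
- bore (a point): Mouth of the pin bore in the steel bushing on the reader's left face (reader frame 0, 47, 48 mm). The bore is 10 mm square and runs level along the reader's y, under the sprung seat.
- well_mouth (a point): Centre of the mouth of the well, on top of the turret (reader frame 0, 0, 88 mm). The well is vertical, 18 mm wide, its funnel mouth 25 mm wide and 6 mm deep. The long tube has 1.8 mm of play all round in it.
- seat (a joint): Rubber-topped sprung seat in the well: 0 at rest (up), grows as it is pressed straight down, hard stop at 0.016 m. The spring pushes back with 2.4 N at rest, 8.8 N at the stop. With the stop pin in the bore the seat is blocked after about 5 mm; with the pin out it goes all the way.
- seat_top (a point): Centre of the flat top of the sprung seat, where the tube's bottom stands: 24 mm below the well's mouth at rest (reader z 64), 40 mm below it at the hard stop (reader z 48).
- stop_pin: Loose pin, 45 g. Steel shank 8 mm square, 67 mm long, along its -y from the origin; black flat-sided grip 12 mm thick (x), 26 mm high (z -12 to 14), along its +y to y 26 mm. Starts level in the bore, axes parallel to the reader's, origin at reader (0, 51, 47) mm: 4 mm of shank shows between bushing and grip. Draws out freely along the reader's +y; clear of the bore after 63 mm.
- pin_mid (a point): Middle of the pin's shank (pin frame 0, -33.5, 0 mm).
- pin_tip (a point): Far end of the pin's shank (pin frame 0, -67, 0 mm).
- notch (a point): Where pin_mid lies when the pin is parked (reader frame -62, 17.5, 40 mm). The bracket has two cheeks 8 mm thick, at reader y -8 and 38, x -77 to -42, top z 50.5 mm, each with a notch open at the top, 12 mm wide, centred at x -62, round-lipped, floor z 36. The shank lies level across both, parallel to the reader's y, the grip beyond the left cheek (grip from y about 51).
- tube_stand: White two-deck tube stand, fixed, 78 mm (x) by 124 mm (y), 45 mm high (top of the upper deck). Origin on the worktop under its centre. Six round holes of 16.5 mm: x -20 and 20, y -40, 0 and 40 mm. Tubes stand on its floor, 6 mm above the worktop.
- long_tube: The long sample tube: 107 mm tall, body 14.4 mm across, cap 20 mm wide on the upper 25 mm, 12 g. Origin at the centre of its bottom, z up along the tube. Upright in any one of the three used holes of the stand at the start; it leans at most 2 degrees there.
- short_tube_a: A short sample tube with the same kind of cap, 86 mm tall, body 12.4 mm across. Origin at the centre of its bottom. Stands in the stand and stays there.
- short_tube_b: The other short tube, the same as short_tube_a.
- dropper_bottle: Small dropper bottle, 25 mm wide and 58 mm tall, standing on the worktop to the right of the reader. Origin at the centre of its underside. Leave it alone.

How it is judged:
On the way, in this order (a step that is already met when the one before it is completed fails the run):
1. the stop pin is drawn right out of the bore (y of pin_tip in the frame of reader above 0.045 m), for 0.05 s.
2. the pin lies at rest in both parking notches, let go (x of pin_mid in the frame of notch between -0.005 and 0.005 m and y of pin_mid in the frame of notch between -0.016 and 0.016 m and z of pin_mid in the frame of notch between -0.004 and 0.004 m and angle between the y axis of stop_pin and the y axis of reader, either way round below 0.12 rad and linear speed of stop_pin below 0.02 m/s and contact force between the fingers and stop_pin below 0.1 N), for 0.2 s.
3. the long tube stands in the reader's well (horizontal distance between long_tube and well_mouth below 0.006 m and z of long_tube in the frame of well_mouth below -0.012 m), for 0.1 s.
At the end, for the whole second after the job is handed in: Seat within 1 mm of its stop, pressed by the upright long tube (tilt < 0.12 rad), whose bottom is on it; tube at rest, fingers on it (> 2 N), 6 to 40 N on the reader; pin at rest and let go in both notches (shank middle within 5 mm across, 16 along, 4 in height of the notch site; 0.12 rad) (all of step 2 and value of joint seat above 0.015 m and horizontal distance between long_tube and seat_top below 0.005 m and z of long_tube in the frame of seat_top between -0.003 and 0.003 m and angle between long_tube's own z axis and vertical below 0.12 rad and linear speed of long_tube below 0.01 m/s and contact force between the fingers and long_tube above 2 N and contact force between long_tube and reader between 6 and 40 N); the arm keeps its last pose, push and grip.
It fails at once if the tube is pressed on the reader with more than 50 N (contact force between long_tube and reader above 50 N).
It fails at once if a short tube is moved by more than 20 mm or tipped over (distance of any of short_tube_a, short_tube_b from where it was at the start of the episode above 0.02 m or angle between any of short_tube_a, short_tube_b's own z axis and vertical above 0.3 rad).
It fails at once if the dropper bottle is moved by more than 20 mm (distance of dropper_bottle from where it was at the start of the episode above 0.02 m).
It also fails if it takes over 64 s, if anything falls off the work surface, if the arm or the gripper's body presses on something with over 40 N, if the wrist force passes 120 N, or if a joint passes its speed limit or range.

## Working session

There is one attempt and no reset: what is moved stays moved. The work goes in short steps, Python scripts to look and compute and a tool call to move; the robot and the scene stay as the last step left them, time stands still between calls to the robot, and variables do not carry over. Pictures are saved under pics/ and viewed, at most 10 in all, crops included, and the job is handed in when it is done.

Besides the shell and the picture viewer there is one more tool, called after "Request:" as name(argument=value, ...) on one line, values as JSON. apply_moves: Moves the arm, as the interface text tells. Its arguments: {"type":"object","properties":{"rows":{"type":"string"},"gripper":{"type":"number"},"force":{"type":"number"}},"required":["rows"]}

```bash
mkdir -p pics; ls; cat > h.py <<'E'
import numpy as np, cv2
from workcell import arm
def grab(n,name):
    s=arm.state(); p,d=arm.camera(n); cv2.imwrite(f'pics/{name}.png',p[:,:,::-1]); np.save(f'pics/{name}_d.npy',d)
    np.savez(f'pics/{name}_s.npz',p=s['eef_pos'],R=s['tool_rot']); return p,d
def cam(n,name):
    c=arm.get_calibration(n)
    if n=='wrist':
        s=np.load(f'pics/{name}_s.npz'); T=np.eye(4);T[:3,:3]=s['R'];T[:3,3]=s['p']; T=T@np.array(c['hand_eye'])
    else:
        T=np.eye(4);T[:3,:3]=np.array(c['attitude']);T[:3,3]=c['position']
    return c,T
def cloud(n,name):
    c,T=cam(n,name); d=np.load(f'pics/{name}_d.npy'); v,u=np.mgrid[:d.shape[0],:d.shape[1]]
    P=np.stack([(u-c['cx'])/c['fx']*d,-(v-c['cy'])/c['fy']*d,-d],-1)
    W=P@T[:3,:3].T+T[:3,3]; W[d==0]=np.nan; return W
E
python3 - <<'E'
from h import *
for n in ('scene','top'):
    grab(n,n+'0'); print(n,arm.get_calibration(n))
print(arm.get_calibration('wrist')); print(arm.state())
E
```

```text
pics
scene {'fx': 400.47379151532505, 'fy': 400.47379151532505, 'cx': 281.0624446308639, 'cy': 207.57317809031144, 'position': array([-0.12839693,  0.36567836,  0.69799712]), 'attitude': array([[-0.48880095,  0.54520662, -0.68104579],
       [-0.87221656, -0.28961149,  0.39416172],
       [ 0.01766089,  0.78668604,  0.61710061]])}
top {'fx': 436.0403000421041, 'fy': 436.0403000421041, 'cx': 280.6149783485075, 'cy': 202.792698445435, 'position': array([ 0.33847557, -0.0257837 ,  1.35749349]), 'attitude': array([[-0.02523257,  0.99012503, -0.13789755],
       [-0.99966651, -0.0257491 , -0.00196288],
       [-0.00549423,  0.13780204,  0.99044455]])}
{'fx': 322.02008869360805, 'fy': 322.02008869360805, 'cx': 278.4023075305372, 'cy': 207.89963519701465, 'hand_eye': array([[-6.10702955e-04,  9.47783354e-01,  3.18914315e-01,
         8.26709056e-02],
       [ 9.99999618e-01,  7.78286870e-04, -3.98052432e-04,
        -1.43619563e-04],
       [-6.25474294e-04,  3.18913950e-01, -9.47783467e-01,
        -1.45529848e-01],
       [ 0.00000000e+00,  0.00000000e+00,  0.00000000e+00,
         1.00000000e+00]])}
{'time': 0.1, 'joint_positions': array([-1.39137082e+00,  3.13411713e-01,  1.49831176e+00, -2.57339509e-05,
        1.33099677e+00, -2.23403504e-01]), 'qvel': array([-0.00110334, -0.00215796, -0.00223172, -0.00225679,  0.00059478,
       -0.00052195]), 'effort': array([ 1.77172293e-03, -4.02811110e+01, -2.52646208e+01,  6.95097749e-02,
        3.42000753e-02, -6.20716287e-05]), 'eef_pos': array([ 0.20575591, -0.48277981,  0.23822784]), 'tool_rot': array([[ 9.19953264e-01,  3.92027985e-01, -2.25829369e-04],
       [ 3.92027985e-01, -9.19952628e-01,  1.10501856e-03],
       [ 2.25445876e-04, -1.10509686e-03, -9.99999364e-01]]), 'wrist_force': array([0.2339542 , 0.05865079, 0.76406527]), 'wrist_torque': array([-0.04923   , -0.00196587, -0.02130801]), 'grip_force': 0.0, 'grip_width': 0.0882403155956434}
```

View pics/scene0.png

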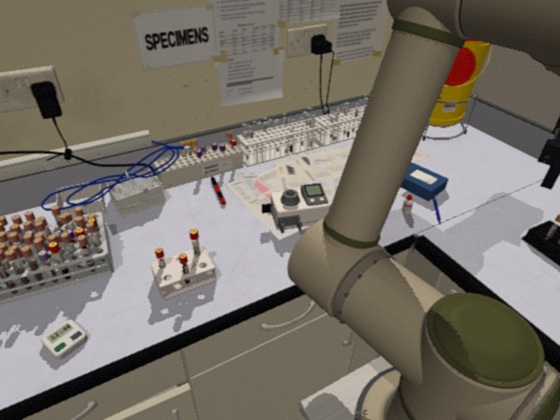

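View pics/top0.png

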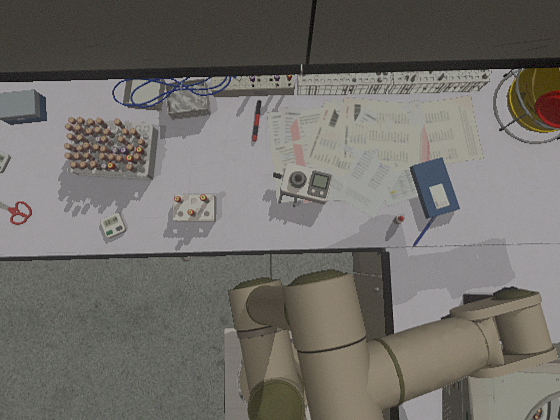

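The scene view shows the reader at about (295,205) and the stand at (185,265), with the tallest tube at (195,238). In the top view the turret is at (297,180), the pin grip at (278,175), the stand at (193,207) and the dropper bottle at (399,219). Next I measure these from the depth.

```bash
python3 - <<'E'
from h import *
W=cloud('top','top0')
def show(name,sel,box):
    r0,r1,c0,c1=box; w=W[r0:r1,c0:c1].reshape(-1,3); w=w[np.isfinite(w[:,0])]; w=w[sel(w)]
    if len(w)<4: print(name,len(w),w);return
    rc=cv2.minAreaRect(w[:,:2].astype(np.float32)*1000)
    print(name,len(w),w.mean(0).round(4),np.round(rc[0],1),np.round(rc[1],1),round(rc[2],1),w[:,2].min().round(4),w[:,2].max().round(4))
B=(155,212,265,342)
show('top66',lambda w:(w[:,2]>.060)&(w[:,2]<.071),B)
show('reader>30',lambda w:(w[:,2]>.03),B)
show('turret',lambda w:(w[:,2]>.083),(165,195,285,309))
S=(185,228,165,222)
show('stand',lambda w:(w[:,2]>.04)&(w[:,2]<.05),S)
w=W[185:228,165:222]; z=w[...,2]
n,l,st,ce=cv2.connectedComponentsWithStats((z>.065).astype(np.uint8))
for i in range(1,n):
    q=w[l==i]; print('tube',len(q),q.mean(0).round(4),np.percentile(q[:,2],[10,50,90]).round(4),ce[i]+[165,185])
im=cv2.imread('pics/top0.png'); a=cv2.resize(im[150:216,258:346],None,fx=6,fy=6,interpolation=cv2.INTER_CUBIC)
cv2.imwrite('pics/topcrop.png',a)
E
```

```text
top66 784 [ 0.5811 -0.0844  0.0663] [585.5 -86.8] [175.6  90.5] 74.8 0.0601 0.071
reader>30 1602 [ 0.5765 -0.0949  0.0697] [570.  -82.6] [175.6 122.6] 74.8 0.0323 0.0934
turret 121 [ 0.5882 -0.0752  0.0874] [588.6 -74.9] [40.3 39.6] 42.3 0.083 0.0934
stand 768 [0.5143 0.2417 0.0451] [517.  242.9] [124.9  77.6] 88.6 0.04 0.05
tube 50 [0.5341 0.2009 0.1054] [0.0788 0.1117 0.1143] [203.32 197.52]
tube 34 [0.5358 0.2814 0.0891] [0.0826 0.0901 0.0941] [177.  198.5]
tube 32 [0.4954 0.2418 0.0901] [0.0842 0.0908 0.0955] [190.34375 211.71875]
```

View pics/topcrop.png

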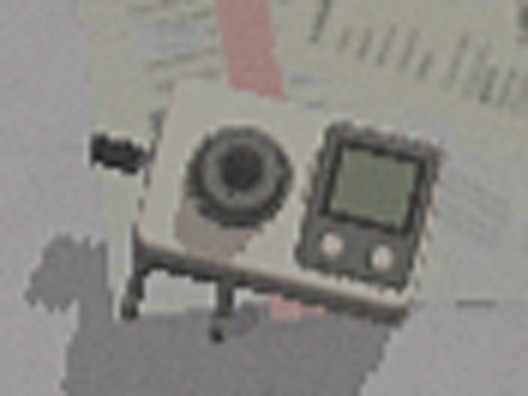

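The turret top is at z 0.087 and 40 mm wide, and the body outline with pin is 175.6 × 90.5 mm, both as expected. That puts the well near (0.5885, -0.075) with the reader's +y at 74.8°. The long tube, top at 0.113, is near (0.534, 0.201). I'll hover over the pin grip and refine with the wrist camera.

Request:
apply_moves(rows="3.94 -1.97 0.27 0;3.94 -1.97 0.27 0;3.94 -1.97 0.27 0;3.94 -1.97 0.27 0;3.94 -1.97 0.27 0;3.94 -1.97 0.27 0;3.94 -1.97 0.27 0;3.94 -1.97 0.27 0;3.94 -1.97 0.27 0;3.94 -1.97 0.27 0;3.94 -1.97 0.27 0;3.94 -1.97 0.27 0;3.94 -1.97 0.27 0;3.94 -1.97 0.27 0;0 0 0 -10;0 0 0 -10;0 0 0 -10;0 0 0 -10;0 0 0 -10;0 0 0 -1.7", gripper=1)

```text
time: 2.6
eef_pos: [0.605, -0.013, 0.2006]
tool_rot: [[0.263, 0.965, -0.001], [0.965, -0.263, 0.0], [-0.0, -0.001, -1.0]]
wrist_force: [0.7, 0.0, 0.3]
grip_width: 0.0878
grip_force: 0.0
```

```bash
python3 - <<'E'
from h import *
grab('wrist','w1'); s=arm.state(); R=s['tool_rot'];print(s['time'],s['eef_pos'],np.degrees(np.arctan2(R[1,0],R[0,0])),s['joint_positions'],R[:,2])
W=cloud('wrist','w1').reshape(-1,3); W=W[np.isfinite(W[:,0])]
def rc(n,w):
    if len(w)<5: print(n,len(w));return
    r=cv2.minAreaRect(w[:,:2].astype(np.float32)*1000); print(n,len(w),w.mean(0).round(4),np.round(r[0],1),np.round(r[1],1),round(r[2],2))
near=W[np.linalg.norm(W[:,:2]-[.5885,-.075],axis=1)<.13]
t=near[(near[:,2]>.084)&(near[:,2]<.09)&(np.linalg.norm(near[:,:2]-[.5885,-.075],axis=1)<.03)]; rc('turret',t)
b=near[(near[:,2]>.064)&(near[:,2]<.068)]; rc('top66',b)
p=near[(near[:,2]>.056)&(near[:,2]<.0635)]
u=np.array([.262,.965]);q=p[((p[:,:2]-[.5885,-.075])@u>.05)]; rc('grip',q)
E
```

```text
2.65 [ 0.60502561 -0.0130112   0.20062777] 74.75173482466403 [-2.14889329e-01  5.19090874e-01  1.29572397e+00  1.36994165e-05
  1.32738812e+00  5.12398036e-02] [-5.93437916e-04  1.43131910e-04 -9.99999814e-01]
turret 1059 [ 0.5881 -0.0736  0.0869] [587.6 -74.9] [40.5 39.4] 76.06
top66 5188 [ 0.5869 -0.0728  0.0655] [582.6 -92.6] [126.1  88.7] 74.22
grip 343 [ 0.6052 -0.0128  0.0598] [605.4 -13.3] [25.6 12.2] 74.49
```

View pics/w1.png

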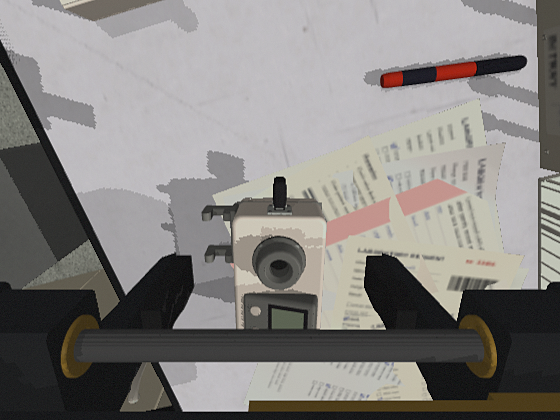

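The wrist view shows the grip at (280,190), the turret at (280,262) and the bracket cheeks at (215,213) and (215,253). The depth gives the grip as 25.6 × 12.2 mm, centred (0.6054, -0.0133), at 74.4°, and the tool is directly above it. Descending.

Request:
apply_moves(rows="0.1 0 2 0.35;0 0 3 0;0 0 3 0;0 0 3 0;0 0 3 0;0 0 2 0;0 0 1 0;0 0 0 0")

```text
time: 3.65
eef_pos: [0.6053, -0.012, 0.0307]
tool_rot: [[0.27, 0.963, -0.001], [0.963, -0.27, 0.0], [0.0, -0.001, -1.0]]
wrist_force: [0.3, -0.2, 0.4]
grip_width: 0.0882
grip_force: 0.0
```

Request:
apply_moves(rows="0 0 0 0;0 0 0 0;0 0 0 0;0 0 0 0;0 0 0 0;0 0 0 0", gripper=0, force=25)

```text
time: 4.4
eef_pos: [0.6054, -0.0121, 0.0309]
tool_rot: [[0.268, 0.963, -0.0], [0.963, -0.268, 0.0], [-0.0, -0.0, -1.0]]
wrist_force: [0.9, -0.3, 0.2]
grip_width: 0.0299
grip_force: 0.0
```

Request:
apply_moves(rows="0 0 0 0;0 0 0 0;0 0 0 0;0 0 0 0")

```text
time: 4.9
eef_pos: [0.6054, -0.0121, 0.0309]
tool_rot: [[0.268, 0.963, -0.0], [0.963, -0.268, -0.0], [-0.0, -0.0, -1.0]]
wrist_force: [0.2, 0.6, -0.2]
grip_width: 0.0118
grip_force: 25.0
```

Request:
apply_moves(rows="0.5 0 0 0;0.5 0 0 0;1 0 0 0;1 0 0 0;1 0 0 0;1 0 0 0;1 0 0 0;1 0 0 0;0.5 0 0 0;0 0 0 0")

```text
time: 6.15
eef_pos: [0.6255, 0.0605, 0.0308]
tool_rot: [[0.268, 0.963, -0.0], [0.963, -0.268, -0.0], [-0.0, -0.0, -1.0]]
wrist_force: [0.5, 0.8, -0.3]
grip_width: 0.0117
grip_force: 25.0
```

```bash
python3 - <<'E'
from h import *
p,d=grab('wrist','w2'); s=arm.state(); R=s['tool_rot'];print(s['time'],s['eef_pos'],s['grip_width'],np.degrees(np.arctan2(R[1,0],R[0,0])))
W=cloud('wrist','w2').reshape(-1,3); W=W[np.isfinite(W[:,0])]
e=s['eef_pos']; L=(W-e)@R   # tool coords
m=(L[:,0]<0)&(L[:,0]>-.085)&(abs(L[:,1])<.006)&(W[:,2]>.03)&(W[:,2]<.065)
for a in np.arange(-.085,.0,.006):
    k=m&(L[:,0]>a)&(L[:,0]<=a+.006)
    if k.sum()>3: print(round(a+.003,3),k.sum(),L[k,1].mean().round(4),L[k,1].min().round(4),L[k,1].max().round(4),W[k,2].max().round(4),np.median(W[k,2]).round(4))
n=W[np.linalg.norm(W[:,:2]-[.588,-.075],axis=1)<.11]
yl=(n[:,:2]-[.588,-.0745]); u=np.array([.268,.9634]);x=np.array([.9634,-.268]); ry=yl@u; rx=yl@x
for a,b in((-.013,-.003),(.033,.043)):
    k=(ry>a)&(ry<b)&(rx<-.05)&(n[:,2]>.047)&(n[:,2]<.053); h=np.histogram(rx[k],np.arange(-.085,-.045,.002)); print('cheek',k.sum(),h[0],(rx[k].min(),rx[k].max()), ry[k].min() if k.any() else 0, ry[k].max() if k.any() else 0)
E
```

```text
6.2 [0.62549878 0.06016364 0.03085513] 0.011769498768641062 74.43443452508865
-0.064 56 -0.0004 -0.0044 0.0034 0.0518 0.0503
-0.058 142 -0.0005 -0.0044 0.0034 0.0516 0.0504
-0.052 149 -0.0006 -0.0043 0.0033 0.0516 0.0504
-0.046 149 -0.0004 -0.0043 0.0033 0.0519 0.0505
-0.04 107 -0.0005 -0.0042 0.0032 0.0517 0.0504
-0.01 220 -0.0003 -0.006 0.0055 0.0618 0.0602
-0.004 326 -0.0001 -0.006 0.006 0.0618 0.0601
0.002 56 0.0001 -0.0059 0.006 0.0614 0.0602Traceback (most recent call last):
  File "<stdin>", line 12, in <module>
    return umr_minimum(a, axis, None, out, keepdims, initial, where)
ValueError: zero-size array to reduction operation minimum which has no identity
```

View pics/w2.png

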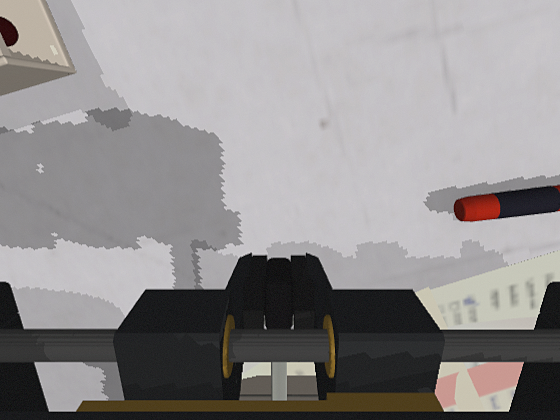

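The pin is held straight and level (shank top z 0.0504, 8 mm wide, at the tool's centre). Next I locate the notches in the earlier wrist cloud.

```bash
python3 - <<'E'
from h import *
W=cloud('wrist','w1').reshape(-1,3); n=W[np.isfinite(W[:,0])]
th=np.radians(74.43); u=np.array([np.cos(th),np.sin(th)]);x=np.array([u[1],-u[0]])
o=np.array([.6054,-.0133])-.064*u; print('origin from grip',o)
ry=(n[:,:2]-o)@u; rx=(n[:,:2]-o)@x
for a,b in((-.014,-.002),(.032,.044)):
    k=(ry>a)&(ry<b)&(rx<-.048)&(rx>-.085)&(n[:,2]>.046)&(n[:,2]<.054); print(a,k.sum(),np.histogram(rx[k],np.arange(-.080,-.046,.002))[0], rx[k].min(), ry[k].min(),ry[k].max(),n[k,2].mean())
# left/front faces: edge of top66 region
k=(n[:,2]>.064)&(n[:,2]<.068)
for c in np.arange(-.03,.045,.01):
    m=k&(abs(rx-c)<.003)&(ry>.02)&(ry<.06); m2=k&(abs(ry-c)<.003)&(rx<-.02)&(rx>-.06)
    print(round(c,3),ry[m].max().round(4) if m.any() else None,rx[m2].min().round(4) if m2.any() else None)
W=cloud('top','top0')[185:228,165:222].reshape(-1,3)
E
```

```text
origin from grip [ 0.58822141 -0.07495141]
-0.014 142 [ 0  8 12 17 21 14  0  0  0  0  0  0 17 17 18 18] -0.07678152677501214 -0.013018050575144902 -0.0031958705884614427 0.04884221041989373
0.032 148 [ 0  6 14 18 20 18  0  0  0  0  0  0 16 17 19 20] -0.076546334278488 0.03281020400964629 0.04279020152549245 0.04902856946997896
-0.03 0.0444 -0.0442
-0.02 0.0443 -0.0447
-0.01 0.0442 -0.0443
0.0 0.0437 -0.044
0.01 0.0434 -0.0445
0.02 0.0444 -0.0441
0.03 0.0437 -0.0447
0.04 0.0425 -0.0443
```

The notch gaps are centred at reader x -62 mm, as specified. Now up, across and back over the notches, then lower.

Request:
apply_moves(rows="0 0 -0.8 0;0 0 -0.8 0;0 -1 0 0;0 -1.5 0 0;0 -1.5 0 0;0 -1.5 0 0;0 -0.67 0 0;-1 0 0 0;-1.5 0 0 0;-1.5 0 0 0;-1.5 0 0 0;-1 0 0 0;-0.8 0 0 0;0 0 0 0;0 0 0.4 0;0 0 0.4 0;0 0 0.3 0;0 0 0.3 0;0 0 0 0")

```text
time: 8.57
eef_pos: [0.5464, 0.0065, 0.0327]
tool_rot: [[0.268, 0.963, -0.0], [0.963, -0.268, 0.0], [-0.0, -0.0, -1.0]]
wrist_force: [-0.1, -0.0, -0.1]
grip_width: 0.012
grip_force: 25.0
```

```bash
python3 - <<'E'
from h import *
s=arm.state(); d=s['eef_pos'][:2]-[.58822,-.07495]; print('reader xy',.9633*d[0]-.2683*d[1],.2683*d[0]+.9633*d[1],s['eef_pos'],s['wrist_force'])
p,d=grab('scene','s2'); cv2.imwrite('pics/s2c.png',cv2.resize(p[160:250,240:360,::-1],None,fx=5,fy=5,interpolation=cv2.INTER_CUBIC))
E
```

```text
reader xy -0.06215939793764441 0.06721268624777609 [0.54637216 0.0064789  0.03266167] [-0.09654183 -0.04734662 -0.09530514]
```

View pics/s2c.png

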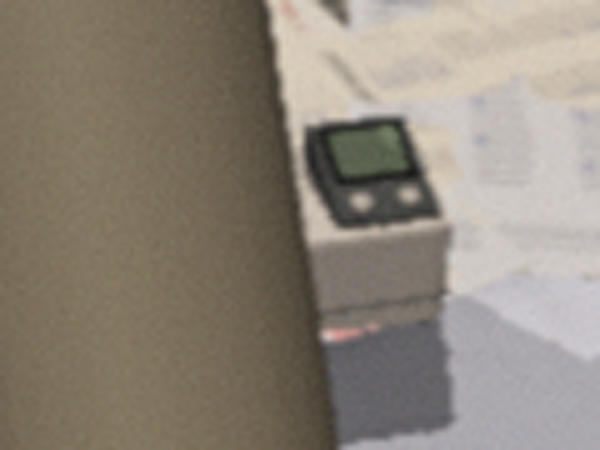

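The arm hides the bracket in this view. The wrist force is near zero and the position is right, so I'll lower the remaining 0.8 cm gently.

Request:
apply_moves(rows="0 0 0.3 0;0 0 0.3 0;0 0 0.2 0;0 0 0 0;0 0 0 0")

```text
time: 9.25
eef_pos: [0.5465, 0.0064, 0.025]
tool_rot: [[0.268, 0.963, 0.0], [0.963, -0.268, -0.0], [-0.0, 0.0, -1.0]]
wrist_force: [0.0, 0.2, -0.7]
grip_width: 0.0116
grip_force: 25.0
```

Request:
apply_moves(rows="0 0 0 0;0 0 0 0;0 0 0 0;0 0 0 0;0 0 0 0;0 0 -1 0;0 0 -2 0;0 0 -3 0;0 0 -4 0;0 0 -4 0;0 0 -3 0;0 0 0 0", gripper=0.5)

```text
time: 10.75
eef_pos: [0.5473, 0.0063, 0.1975]
tool_rot: [[0.268, 0.963, 0.005], [0.963, -0.268, -0.001], [0.0, 0.005, -1.0]]
wrist_force: [-0.0, -0.4, -0.5]
grip_width: 0.0444
grip_force: 0.0
```

```bash
python3 - <<'E'
from h import *
p,d=grab('wrist','w3'); W=cloud('wrist','w3').reshape(-1,3); n=W[np.isfinite(W[:,0])]
th=np.radians(74.43); u=np.array([np.cos(th),np.sin(th)]);x=np.array([u[1],-u[0]]);o=np.array([.58822,-.07495])
ry=(n[:,:2]-o)@u; rx=(n[:,:2]-o)@x
for a in np.arange(-.025,.08,.006):
    k=(abs(ry-a)<.003)&(abs(rx+.062)<.0055+ .002*(a>.05))&(n[:,2]>.025)&(n[:,2]<.062)
    if k.sum()>5: print(a.round(3),k.sum(),np.percentile(rx[k],[2,98]).round(4),np.median(n[k,2]).round(4))
s=arm.state(); print(s['time'],s['eef_pos'])
W=cloud('top','top0')[185:228,165:222]; z=W[...,2]
for c in ((.534,.201),):
    w=W.reshape(-1,3); k=(np.hypot(w[:,0]-c[0],w[:,1]-c[1])<.016)&(w[:,2]>.105); print(w[k].mean(0),w[k].min(0),w[k].max(0),k.sum())
E
```

```text
-0.013 30 [-0.066  -0.0577] 0.0435
-0.007 58 [-0.0667 -0.0571] 0.0432
-0.001 44 [-0.0667 -0.0571] 0.0434
0.005 42 [-0.0655 -0.0583] 0.0435
0.011 45 [-0.0654 -0.0583] 0.0436
0.017 41 [-0.0654 -0.0583] 0.0435
0.023 46 [-0.0654 -0.0583] 0.0433
0.029 43 [-0.0653 -0.0583] 0.0434
0.035 57 [-0.0674 -0.0572] 0.0433
0.041 57 [-0.0674 -0.0572] 0.0434
0.047 54 [-0.0662 -0.0583] 0.0435
0.053 42 [-0.0692 -0.0554] 0.0522
0.059 77 [-0.068  -0.0566] 0.0529
0.065 80 [-0.068  -0.0566] 0.0533
0.071 85 [-0.0682 -0.0566] 0.053
0.077 125 [-0.0679 -0.0566] 0.0501
10.8 [0.54658628 0.0064482  0.19562835]
[0.53484134 0.20214241 0.1124868 ] [0.52639458 0.19437506 0.10560428] [0.5433366  0.21052776 0.11868626] 35
```

View pics/w3.png

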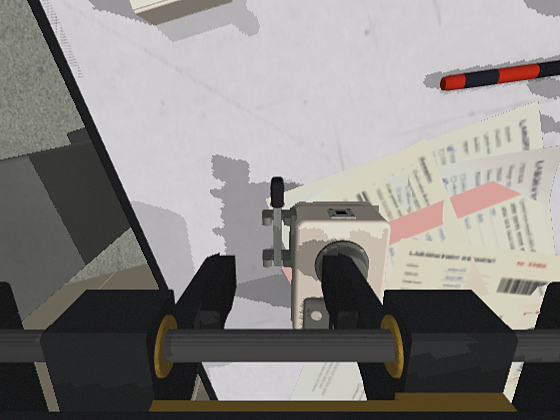

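The pin lies in both notches: shank x -62 mm, top z 0.0435, and the open bore is visible at (345,213). On to the tube.

Request:
apply_moves(rows="0 0 -0.5 -8;0 0 -0.5 -7.6;2 -0.2 -0.5 0;4 -0.3 -0.5 0;4 -0.2 -0.5 0;4 -0.2 0 0;4 -0.2 0 0;1.4 -0.1 0 0;0 0 0 0", gripper=0.8)

```text
time: 11.92
eef_pos: [0.534, 0.2011, 0.2195]
tool_rot: [[-0.001, 1.0, -0.001], [1.0, 0.001, -0.0], [-0.0, -0.001, -1.0]]
wrist_force: [0.2, 0.2, -1.3]
grip_width: 0.0706
grip_force: 0.0
```

```bash
python3 - <<'E'
from h import *
p,d=grab('wrist','w4'); s=arm.state();print(s['time'],s['eef_pos'],s['tool_rot'])
W=cloud('wrist','w4').reshape(-1,3); w=W[np.isfinite(W[:,0])]
for c,h in(((.535,.202),.108),((.536,.281),.087),((.4955,.242),.087)):
    k=(np.hypot(w[:,0]-c[0],w[:,1]-c[1])<.018)&(w[:,2]>h)&(w[:,2]<.12); print(k.sum(),w[k].mean(0).round(4),w[k].min(0).round(4),w[k].max(0).round(4),np.median(w[k,2]).round(4), cv2.minEnclosingCircle(w[k,:2].astype(np.float32)) if k.sum()>3 else '')
k=(np.hypot(w[:,0]-.535,w[:,1]-.202)<.018)&(w[:,2]>.085)&(w[:,2]<.107)
for lo in (.085,.09,.095,.1):
    q=w[k&(w[:,2]>lo)&(w[:,2]<lo+.005)]; print(lo,len(q),q.min(0).round(4),q.max(0).round(4))
E
```

```text
11.975 [0.53420598 0.20019099 0.21957176] [[ 2.48653729e-04  9.99999760e-01 -6.46889946e-04]
 [ 9.99999905e-01 -2.48885168e-04 -3.57715827e-04]
 [-3.57876742e-04 -6.46800938e-04 -9.99999727e-01]]
388 [0.5341 0.2036 0.1124] [0.5256 0.1943 0.108 ] [0.543  0.2121 0.1141] 0.1125 ((0.5340320467948914, 0.20301119983196259), 0.009375320747494698)
334 [0.5352 0.2827 0.0915] [0.5273 0.2751 0.0888] [0.5427 0.2905 0.0934] 0.0915 ((0.5350242853164673, 0.28094321489334106), 0.007901434786617756)
300 [0.4949 0.2437 0.0914] [0.487  0.2356 0.087 ] [0.5029 0.2515 0.0938] 0.0915 ((0.4948059916496277, 0.24344488978385925), 0.008255823515355587)
0.085 2 [0.5303 0.2092 0.0862] [0.5321 0.2099 0.0872]
0.09 4 [0.5286 0.2101 0.0937] [0.5391 0.2122 0.0949]
0.095 32 [0.5243 0.2017 0.0951] [0.5433 0.2127 0.0998]
0.1 39 [0.5244 0.2011 0.1001] [0.5432 0.2122 0.105 ]
```

View pics/w4.png

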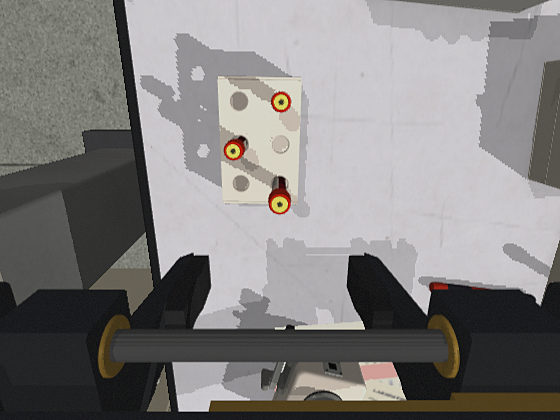

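The tube cap is at (280,205) in the picture, which gives (0.534, 0.203) with top z 0.1125, correct for the long tube. The short caps at (281,102) and (234,150) are clear of the fingers. Grasping.

Request:
apply_moves(rows="0.28 0 2 0;0 0 3 0;0 0 3 0;0 0 3 0;0 0 2 0;0 0 0.7 0;0 0 0 0")

```text
time: 12.85
eef_pos: [0.5346, 0.2026, 0.0831]
tool_rot: [[0.001, 1.0, 0.0], [1.0, -0.001, -0.0], [-0.0, 0.0, -1.0]]
wrist_force: [-0.3, 0.1, 1.2]
grip_width: 0.071
grip_force: 0.0
```

Request:
apply_moves(rows="0 0 0 0;0 0 0 0;0 0 0 0;0 0 0 0;0 0 0 0;0 0 0 0;0 0 0 0", gripper=0, force=35)

```text
time: 13.72
eef_pos: [0.5344, 0.2032, 0.0829]
tool_rot: [[-0.0, 1.0, -0.0], [1.0, 0.0, 0.0], [0.0, -0.0, -1.0]]
wrist_force: [-0.4, -0.2, 0.5]
grip_width: 0.0138
grip_force: 35.0
```

The width is 13.8 mm where I expected 20, so I'll look.

```bash
python3 - <<'E'
from h import *
p,d=grab('wrist','w5'); q,_=grab('scene','s5')
a=cv2.resize(p[180:420,150:410,::-1],(390,360)); b=cv2.resize(q[215:305,140:230,::-1],(400,400),interpolation=cv2.INTER_CUBIC)
b=b[:360]; cv2.imwrite('pics/c5.png',np.hstack([a,b])); print(arm.state())
E
```

```text
{'time': 13.825, 'joint_positions': array([1.58535825e-01, 5.76700499e-01, 1.53591591e+00, 2.39641066e-05,
       1.02897469e+00, 1.57988065e-01]), 'qvel': array([-0.00017024, -0.00085418,  0.00216964, -0.00098307, -0.00034135,
        0.0005543 ]), 'effort': array([-1.39508152e-02, -4.79126287e+01, -2.14659673e+01,  6.18897448e-02,
       -1.82035030e-02, -8.88183649e-05]), 'eef_pos': array([0.53438879, 0.20321888, 0.08293773]), 'tool_rot': array([[-5.35401253e-04,  9.99999857e-01, -1.70758889e-06],
       [ 9.99999856e-01,  5.35401287e-04,  2.05194874e-05],
       [ 2.05203987e-05, -1.69660248e-06, -1.00000000e+00]]), 'wrist_force': array([-0.17697404, -0.06898801,  0.22891493]), 'wrist_torque': array([-0.08824848, -0.10957497, -0.02648877]), 'grip_force': 35.000202767550945, 'grip_width': 0.013070367764768128}
```

View pics/c5.png

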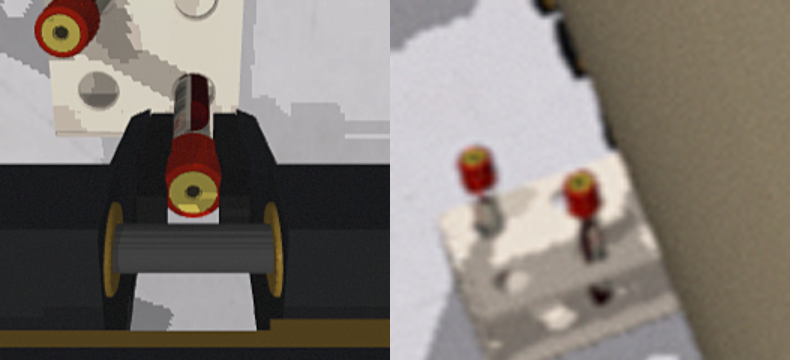

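```bash
python3 - <<'E'
from h import *
W=cloud('wrist','w5').reshape(-1,3); w=W[np.isfinite(W[:,0])]
k=(abs(w[:,0]-.5344)<.016)&(w[:,1]<.24)&(w[:,1]>.17)
for lo in np.arange(.045,.125,.005):
    q=w[k&(w[:,2]>=lo)&(w[:,2]<lo+.005)&(abs(w[:,0]-.5344)<.0105)]
    if len(q)>4: print(lo.round(3),len(q),'x',np.percentile(q[:,0],[2,98]).round(4),'y',np.percentile(q[:,1],[2,50,98]).round(4))
print(arm.state()['grip_width'])
E
```

```text
0.045 376 x [0.5243 0.5445] y [0.1949 0.2181 0.2381]
0.05 69 x [0.5271 0.5395] y [0.2054 0.2084 0.2101]
0.055 86 x [0.527  0.5396] y [0.2041 0.2086 0.2104]
0.06 165 x [0.527  0.5399] y [0.1954 0.2062 0.2098]
0.065 237 x [0.5276 0.5398] y [0.1961 0.2031 0.2098]
0.07 54 x [0.5272 0.5397] y [0.1976 0.2083 0.2101]
0.075 45 x [0.5273 0.5326] y [0.2063 0.2092 0.2103]
0.08 91 x [0.5245 0.5446] y [0.2069 0.2102 0.2127]
0.085 148 x [0.5244 0.5444] y [0.2063 0.2107 0.2127]
0.09 90 x [0.5241 0.5447] y [0.2112 0.2122 0.2129]
0.095 253 x [0.5244 0.5443] y [0.2095 0.2118 0.2127]
0.1 312 x [0.5244 0.5444] y [0.2087 0.2117 0.2127]
0.105 358 x [0.5244 0.5445] y [0.2074 0.2112 0.2126]
0.11 1275 x [0.5255 0.5432] y [0.1952 0.2048 0.2125]
0.115 101 x [0.524  0.5447] y [0.2116 0.2122 0.2129]
0.12 167 x [0.5241 0.5447] y [0.2074 0.2122 0.2129]
0.013070367764768128
```

The tube stands upright at y 0.203 with the cap spanning 20 mm between the pads, so the grasp is sound and the width reading must be off. Lift a little and check.

Request:
apply_moves(rows="0 0 -0.3 0;0 0 -0.7 0;0 0 -1 0;0 0 -1 0;0 0 0 0")

```text
time: 14.45
eef_pos: [0.5349, 0.2033, 0.114]
tool_rot: [[-0.001, 1.0, 0.002], [1.0, 0.001, 0.0], [0.0, 0.002, -1.0]]
wrist_force: [0.2, 0.7, 0.3]
grip_width: 0.0137
grip_force: 35.0
```

```bash
cat > chk.py <<'E'
from h import *
import sys
nm=sys.argv[1]; p,d=grab('wrist',nm); s=arm.state(); e=s['eef_pos'];R=s['tool_rot'];print(s['time'],e,s['grip_width'],s['grip_force'],s['wrist_force'])
W=cloud('wrist',nm).reshape(-1,3); w=W[np.isfinite(W[:,0])]; L=(w-e)@R  # tool: x away, z down
for lo in np.arange(-.05,.08,.006):
    q=L[(L[:,2]>=lo)&(L[:,2]<lo+.006)&(abs(L[:,1])<.0102)&(abs(L[:,0])<.02)]
    if len(q)>4: print(lo.round(3),len(q),'y',np.percentile(q[:,1],[2,98]).round(4),'x',np.percentile(q[:,0],[2,50,98]).round(4))
E
python3 chk.py w6
```

```text
14.5 [0.53452247 0.2032203  0.11332518] 0.013418518688423833 35.00019919127226 [-0.34213832 -0.45295022 -1.04401476]
-0.05 382 y [-0.0101  0.0101] x [0.0008 0.0053 0.0096]
-0.044 215 y [-0.01    0.0101] x [0.0028 0.009  0.0098]
-0.038 98 y [-0.0101  0.0101] x [0.008  0.0091 0.0097]
-0.032 1388 y [-0.0089  0.0087] x [-0.0081  0.0025  0.0092]
-0.026 392 y [-0.0097  0.0098] x [0.0048 0.0083 0.0096]
-0.02 318 y [-0.0097  0.0097] x [0.006  0.0086 0.0096]
-0.014 128 y [-0.0098  0.0099] x [0.0068 0.009  0.0098]
-0.008 166 y [-0.0098  0.0098] x [0.0028 0.0085 0.0098]
-0.002 83 y [-0.0094  0.0098] x [0.0036 0.0066 0.0096]
0.004 57 y [-0.0069 -0.0014] x [-0.0048  0.0057  0.0072]
0.01 94 y [-0.007   0.0057] x [-0.0068  0.004   0.0069]
0.016 327 y [-0.0064  0.0058] x [-0.0076  0.0011  0.0067]
0.022 98 y [-0.0073  0.0055] x [0.0011 0.0054 0.0071]
0.028 85 y [-0.007   0.0056] x [0.002  0.0053 0.0072]
0.034 71 y [-0.0071  0.0057] x [0.0016 0.0054 0.007 ]
0.04 54 y [-0.0048  0.006 ] x [0.0009 0.0052 0.0062]
0.046 63 y [-0.0057  0.0055] x [0.001  0.0052 0.0061]
0.052 58 y [-0.0058  0.0057] x [0.002  0.005  0.0059]
0.058 52 y [-0.0059  0.0058] x [0.0014 0.005  0.0062]
0.064 769 y [-0.0099  0.0099] x [-0.0174  0.0098  0.0195]
0.07 44 y [-0.0093  0.0092] x [-0.0156  0.0046  0.0189]
```

Request:
apply_moves(rows="0 0 -1.5 0;0 0 -2 0;0 0 -2 0;0 0 -1.5 0;0 0 -1 0;0 0 0 0;0 0 0 0")

```text
time: 15.38
eef_pos: [0.5341, 0.2032, 0.1923]
tool_rot: [[-0.001, 1.0, -0.001], [1.0, 0.001, -0.0], [-0.0, -0.001, -1.0]]
wrist_force: [-0.1, -0.2, -0.6]
grip_width: 0.0134
grip_force: 35.0
```

```bash
python3 chk.py w7; python3 - <<'E'
from h import *
W=cloud('wrist','w7'); s=np.load('pics/w7_s.npz'); L=(W-s['p'])@s['R']
# row-wise body edges from depth
for lo in np.arange(.004,.085,.008):
    m=(L[...,2]>=lo)&(L[...,2]<lo+.008)&(abs(L[...,1])<.012)&(abs(L[...,0])<.02)
    v,u=np.where(m)
    if len(v): print(lo.round(3),len(v),np.percentile(L[m][:,1],[5,95]).round(4),'surf x max',np.percentile(L[m][:,0],95).round(4))
E
```

```text
15.425 [0.53411669 0.20314397 0.19219849] 0.013295323507355 35.00122580677271 [ 0.45771176 -0.01926579 -0.6806233 ]
-0.05 302 y [-0.01    0.0101] x [0.0009 0.0054 0.0093]
-0.044 271 y [-0.0101  0.01  ] x [0.001  0.0088 0.0096]
-0.038 106 y [-0.0101  0.0101] x [0.0083 0.0091 0.0099]
-0.032 1356 y [-0.0089  0.0089] x [-0.0081  0.0021  0.0093]
-0.026 397 y [-0.0098  0.0097] x [0.0046 0.0081 0.0096]
-0.02 329 y [-0.0097  0.0097] x [0.0056 0.0086 0.0096]
-0.014 159 y [-0.01  0.01] x [0.0063 0.0089 0.0097]
-0.008 159 y [-0.0099  0.0098] x [0.0029 0.0086 0.0096]
-0.002 98 y [-0.0097  0.0098] x [0.0036 0.0066 0.0095]
0.004 52 y [-0.0071 -0.0018] x [0.0023 0.0057 0.0068]
0.01 79 y [-0.0074  0.0054] x [-0.0068  0.0047  0.0071]
0.016 349 y [-0.0065  0.0054] x [-0.0076  0.001   0.0066]
0.022 93 y [-0.0077  0.0056] x [0.0007 0.0053 0.0069]
0.028 89 y [-0.0073  0.0052] x [0.0019 0.0054 0.0071]
0.034 78 y [-0.0075  0.0054] x [0.0014 0.0055 0.007 ]
0.04 49 y [-0.0053  0.0056] x [0.001  0.005  0.0061]
0.046 60 y [-0.006   0.0056] x [0.0015 0.005  0.0059]
0.052 57 y [-0.0062  0.0052] x [0.0017 0.0049 0.0058]
0.058 55 y [-0.0062  0.0054] x [0.0014 0.005  0.006 ]
0.064 50 y [-0.0064  0.0055] x [0.0009 0.0049 0.006 ]
0.07 8 y [-0.005   0.0026] x [0.0036 0.0051 0.0056]
0.004 76 [-0.007  -0.0001] surf x max 0.0068
0.012 361 [-0.0058  0.0049] surf x max 0.0063
0.02 136 [-0.0071  0.0051] surf x max 0.0068
0.028 117 [-0.0068  0.0047] surf x max 0.0068
0.036 76 [-0.0064  0.0049] surf x max 0.0065
0.044 83 [-0.0054  0.0051] surf x max 0.0058
0.052 76 [-0.0055  0.0048] surf x max 0.0058
0.06 73 [-0.0057  0.005 ] surf x max 0.0059
0.068 21 [-0.0058  0.0049] surf x max 0.0056
```

The tube is vertical and centred in the tool within 0.5 mm, with its bottom about 76 mm below the TCP. Moving over the well.

Request:
apply_moves(rows="-1.4 0.27 0 0;-2.78 0.54 0 0;-2.78 0.54 0 0;-2.78 0.54 0 0;-2.78 0.54 0 0;-2.78 0.54 0 0;-2.78 0.54 0 0;-2.78 0.54 0 0;-2.78 0.54 0 0;-2.78 0.53 0 0;-1.4 0.27 0 0;0 0 0 0;0 0 0 0;0 0 0 0")

```text
time: 17.18
eef_pos: [0.5883, -0.0742, 0.193]
tool_rot: [[-0.002, 1.0, -0.0], [1.0, 0.002, 0.0], [0.0, -0.0, -1.0]]
wrist_force: [-0.0, 0.3, -0.8]
grip_width: 0.0133
grip_force: 35.0
```

```bash
python3 - <<'E'
from h import *
s=arm.state(); print(s['time'],s['eef_pos'],s['tool_rot'])
p,d=grab('wrist','w8'); W=cloud('wrist','w8').reshape(-1,3); w=W[np.isfinite(W[:,0])]
c=np.array([.588,-.075]); r=np.linalg.norm(w[:,:2]-c,axis=1)
k=(r<.022)&(w[:,2]>.0855)&(w[:,2]<.0885); q=w[k]; print(len(q),q.min(0),q.max(0))
from scipy.optimize import least_squares
# outer rim fit: farthest visible points per angle
a=np.degrees(np.arctan2(q[:,1]-c[1],q[:,0]-c[0])); E=[]
for t in range(-180,180,12):
    m=(a>=t)&(a<t+12)
    if m.sum()>4: E.append(q[m][np.argmax(np.linalg.norm(q[m][:,:2]-c,axis=1))][:2])
E=np.array(E); f=least_squares(lambda v:np.hypot(*(E-v[:2]).T)-v[2],[*c,.019],loss='soft_l1',f_scale=.0005); print(len(E),f.x)
cv2.imwrite('pics/w8c.png',cv2.resize(p[170:420,160:400,::-1],None,fx=2.2,fy=2.2,interpolation=cv2.INTER_CUBIC))
E
```

```text
17.175 [ 0.58834604 -0.07415494  0.19300467] [[-1.53886308e-03  9.99998816e-01 -1.17149148e-05]
 [ 9.99998812e-01  1.53886415e-03  9.21060595e-05]
 [ 9.21239781e-05 -1.15731622e-05 -9.99999996e-01]]
971 [ 0.56765887 -0.09278352  0.08550329] [ 0.60737823 -0.05494743  0.08848596]
27 [ 0.58768635 -0.07482723  0.02000637]
```

View pics/w8c.png

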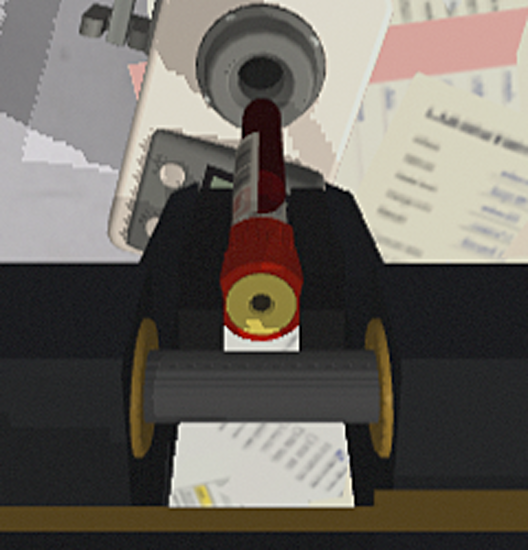

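The tube end (265,108) is over the well, whose mouth is at (262,72), after allowing for perspective. A 0.5 mm correction, then lower in stages.

Request:
apply_moves(rows="-0.07 -0.05 0.5 0;0 0 1 0;0 0 1 0;0 0 0.6 0;0 0 0.4 0;0 0 0.4 0;0 0 0.3 0;0 0 0 0;0 0 0 0")

```text
time: 18.35
eef_pos: [0.588, -0.0757, 0.1511]
tool_rot: [[-0.0, 1.0, 0.0], [1.0, 0.0, -0.0], [-0.0, 0.0, -1.0]]
wrist_force: [0.1, -0.1, -0.4]
grip_width: 0.0134
grip_force: 35.0
```

Request:
apply_moves(rows="0 0 0.3 0;0 0 0.3 0;0 0 0.3 0;0 0 0.2 0;0 0 0.2 0;0 0 0.2 0;0 0 0 0;0 0 0 0")

```text
time: 19.35
eef_pos: [0.588, -0.0757, 0.1361]
tool_rot: [[-0.001, 1.0, 0.0], [1.0, 0.001, -0.0], [-0.0, 0.0, -1.0]]
wrist_force: [-1.2, 0.5, 3.7]
grip_width: 0.0132
grip_force: 35.0
```

Spring contact at the expected height, so keep pressing.

Request:
apply_moves(rows="0 0 0.2 0;0 0 0.2 0;0 0 0.2 0;0 0 0.2 0;0 0 0.1 0;0 0 0 0;0 0 0 0")

```text
time: 20.23
eef_pos: [0.5881, -0.0757, 0.1273]
tool_rot: [[-0.001, 1.0, 0.001], [1.0, 0.001, -0.0], [-0.0, 0.001, -1.0]]
wrist_force: [-1.0, 0.7, 7.4]
grip_width: 0.0135
grip_force: 35.0
```

Request:
apply_moves(rows="0 0 0.1 0;0 0 0.1 0;0 0 0 0;0 0 0 0")

```text
time: 20.72
eef_pos: [0.5882, -0.0758, 0.1255]
tool_rot: [[-0.001, 1.0, 0.001], [1.0, 0.001, -0.0], [-0.0, 0.001, -1.0]]
wrist_force: [0.1, 0.3, 9.1]
grip_width: 0.0139
grip_force: 35.0
```

Request:
apply_moves(rows="0 0 0.05 0;0 0 0.05 0;0 0 0 0;0 0 0 0")

```text
time: 21.22
eef_pos: [0.5884, -0.0758, 0.1248]
tool_rot: [[-0.001, 1.0, 0.002], [1.0, 0.001, -0.001], [-0.001, 0.002, -1.0]]
wrist_force: [-0.2, 0.1, 10.7]
grip_width: 0.0134
grip_force: 35.0
```

Request:
apply_moves(rows="0 0 0.05 0;0 0 0.05 0;0 0 0 0;0 0 0 0")

```text
time: 21.72
eef_pos: [0.5887, -0.076, 0.1247]
tool_rot: [[-0.001, 1.0, 0.003], [1.0, 0.001, -0.001], [-0.001, 0.003, -1.0]]
wrist_force: [-2.0, -0.8, 14.0]
grip_width: 0.0131
grip_force: 35.1
```

The TCP has stopped at 0.1247 and the force is climbing, which is the hard stop. Verify the cap top, lean and pin, then hand in.

```bash
python3 chk.py w9 | head -8; python3 - <<'E'
from h import *
W=cloud('wrist','w9').reshape(-1,3); n=W[np.isfinite(W[:,0])]
k=(np.hypot(n[:,0]-.588,n[:,1]+.0757)<.009)&(n[:,2]>.148)&(n[:,2]<.162); print('cap',k.sum(),n[k].mean(0),np.median(n[k,2]))
th=np.radians(74.43); u=np.array([np.cos(th),np.sin(th)]);x=np.array([u[1],-u[0]]);o=np.array([.58822,-.07495])
ry=(n[:,:2]-o)@u; rx=(n[:,:2]-o)@x
for a in (-.005,.017,.035,.065):
    k=(abs(ry-a)<.004)&(abs(rx+.062)<.0055)&(n[:,2]>.025)&(n[:,2]<.062)
    if k.sum()>5: print(a,k.sum(),rx[k].mean().round(4),np.median(n[k,2]).round(4))
s=arm.state(); print(s['wrist_force'],s['qvel'])
E
```

```text
21.775 [ 0.58875145 -0.07595691  0.12469595] 0.013586057171850659 35.07110629230738 [-1.34213593  0.70220202 15.72850092]
-0.05 308 y [-0.0101  0.0101] x [0.0011 0.0053 0.0095]
-0.044 273 y [-0.0101  0.01  ] x [0.0006 0.0088 0.0098]
-0.038 107 y [-0.0101  0.0101] x [0.0084 0.0091 0.0098]
-0.032 1339 y [-0.0089  0.0087] x [-0.0081  0.0021  0.0092]
-0.026 429 y [-0.0095  0.0098] x [0.0045 0.008  0.0095]
-0.02 318 y [-0.0097  0.0098] x [0.0058 0.0086 0.0096]
-0.014 152 y [-0.01    0.0101] x [0.0063 0.0088 0.0096]
cap 1326 [ 0.58807489 -0.07422517  0.15384808] 0.1544295114560919
-0.005 154 -0.0611 0.0432
0.017 132 -0.0618 0.0433
0.035 153 -0.0616 0.0432
0.065 242 -0.0616 0.0531
[-1.34213593  0.70220202 15.72850092] [ 1.04609561e-03 -7.37052017e-04 -2.35713508e-04 -6.74219387e-05
 -7.05623829e-04 -4.55436791e-04]
```

The cap top is at 0.1544 (0.155 expected at the stop), the push is about 15 N, and the pin is still parked. Handing in.

```bash
python3 -c "
from workcell import arm
print(arm.close_job())"
```

```text
the job is handed in; nothing more can be done
None
```

I handed the job in at about 22 s of the 64 s allowed, with the stop pin lying in both parking notches and the long tube held upright against the seat's hard stop at about 15 N; no verdict came back.

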